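# Stack the workshop cases against the packing stand

## Task

On the bench, push the long wooden case up against the packing stand, snug against both its step and its fence, then slide the short wooden case off the step so that it sits flat and centred on the long one; push both cases, never lift them. Then finish the column: the cardboard carton squarely centred on the short case, and the small metal tin centred on the carton with its long side along the carton's, each set down and not dropped. Leave the cases against the stand and the bench tools where they are.

Things in the scene. Friction and masses are not known exactly. Their poses are not given: they have to be found in the camera images.
- stand: Fixed stand of grey and white laminate board. Origin: inside corner at bench level of the step's front face (plane y=0) and the fence's inner face (plane x=0). Step: solid block, x -160 to 0 mm, y 0 to 150, flat top 67 high. Fence: upright board, x 0 to 18, y -235 to 150, 85 high. The long case belongs in the open corner x<0, y<0: its centre then lies at (-55, -60) mm in this frame.
- long_case: Closed wooden case of dark brown wood lying on the bench: 110 mm (its x) by 120 mm (its y) by 64 mm high, about 0.6 kg; too wide to grasp. Origin: centre of its underside; brass clasp on its -x face. Starts with its x and y within 0.2 rad of the stand's, away from step and fence.
- short_case: Closed plywood case lying on top of the stand's step: 110 mm (its x) by 106 mm (its y) by 50 mm high, about 0.4 kg; too wide to grasp. Origin: centre of its underside. Starts with its axes within 0.1 rad of the stand's.
- carton: Closed cardboard carton of screws on the bench: 90 mm (its x) by 60 mm (its y) by 40 mm high, about 0.3 kg, a strip of paper tape along its top. Origin: centre of its underside. Carton and tin start one left and one right of the stand, either way round.
- tin: Closed small steel tin on the bench: 64 mm (its x) by 44 mm (its y) by 30 mm high, about 0.2 kg. Origin: centre of its underside.
- chisel_a: Wood-handled chisel lying on the bench, 255 mm long, 25 mm high; origin under the front end of its handle, blade to its +x. Leave alone.
- chisel_b: Second wood-handled chisel, 255 mm long, as chisel_a. Leave alone.
- chisel_c: Black-handled chisel, 235 mm long, as chisel_a. Leave alone.
- offcut: Offcut of pale wood, 60 (its x) by 130 (its y) by 45 mm high; origin: centre of its underside. Leave alone.
- glue: Upright glue bottle, 56 mm diameter, 150 mm high; origin: centre of its underside. Leave alone.
- square: Try square lying flat: wooden stock 18 by 110 mm (its y) and 18 mm high, steel blade reaching 135 mm to its +x at y +38 mm; origin: under the middle of the stock. Leave alone.
- mallet: Wooden mallet lying down: head 60 by 110 by 70 mm high at the origin (centre of the head's underside), handle 200 mm to its -x. Leave alone.
Things that resemble listed ones, but are neither listed nor needed, are in the scene too. There is more than one size of the tin; the one meant has the size given above.

How it is judged:
On the way, in this order (a step that is already met when the one before it is completed fails the run):
1. the long case stands snug in the stand's corner (x of long_case in the frame of stand between -0.061 and -0.05 m and y of long_case in the frame of stand between -0.066 and -0.055 m and angle between the x axis of long_case and the x axis of stand, either way round below 0.05 rad), for 0.2 s.
2. the short case lies flat and centred on the long case (x of short_case in the frame of long_case between -0.011 and 0.011 m and y of short_case in the frame of long_case between -0.011 and 0.011 m and z of short_case in the frame of long_case between 0.06 and 0.068 m and angle between short_case's own z axis and vertical below 0.02 rad and (angle between the x axis of short_case and the x axis of long_case, either way round below 0.07 rad or angle between the x axis of short_case and the y axis of long_case, either way round below 0.07 rad)), for 0.2 s.
3. the carton lies squarely on the short case, let go (x of carton in the frame of short_case between -0.012 and 0.012 m and y of carton in the frame of short_case between -0.012 and 0.012 m and z of carton in the frame of short_case between 0.046 and 0.054 m and angle between carton's own z axis and vertical below 0.02 rad and (angle between the x axis of carton and the x axis of short_case, either way round below 0.12 rad or angle between the x axis of carton and the y axis of short_case, either way round below 0.12 rad) and contact force between the fingers and carton below 0.1 N), for 0.2 s.
4. the tin lies squarely on the carton, let go (x of tin in the frame of carton between -0.01 and 0.01 m and y of tin in the frame of carton between -0.01 and 0.01 m and z of tin in the frame of carton between 0.036 and 0.044 m and angle between tin's own z axis and vertical below 0.02 rad and angle between the x axis of tin and the x axis of carton, either way round below 0.12 rad and contact force between the fingers and tin below 0.1 N), for 0.2 s.
At the end, for the whole second after the job is handed in: Long case within 10 mm of step and fence (6 when first seated), square to 0.05 rad; short case flat on it, centred to 11 mm, square to 0.07 rad; carton flat on that, centred to 12 mm, sides parallel to 0.12 rad; tin flat on carton, centred to 10 mm, long sides parallel to 0.12 rad; all at rest (all of step 2 and x of long_case in the frame of stand between -0.065 and -0.05 m and y of long_case in the frame of stand between -0.07 and -0.055 m and angle between the x axis of long_case and the x axis of stand, either way round below 0.05 rad and x of carton in the frame of short_case between -0.012 and 0.012 m and y of carton in the frame of short_case between -0.012 and 0.012 m and z of carton in the frame of short_case between 0.046 and 0.054 m and angle between each of carton, tin's own z axis and vertical below 0.02 rad and (angle between the x axis of carton and the x axis of short_case, either way round below 0.12 rad or angle between the x axis of carton and the y axis of short_case, either way round below 0.12 rad) and x of tin in the frame of carton between -0.01 and 0.01 m and y of tin in the frame of carton between -0.01 and 0.01 m and z of tin in the frame of carton between 0.036 and 0.044 m and angle between the x axis of tin and the x axis of carton, either way round below 0.12 rad and linear speed of each of long_case, short_case, carton, tin below 0.02 m/s); the robot touches nothing.
It fails at once if the long case is lifted off the bench (over 20 mm) (height (world z) of long_case above 0.02 m).
It fails at once if the short case is lifted (over 20 mm above the step) or falls to the bench (height (world z) of short_case above 0.087 m or height (world z) of short_case below 0.05 m).
It fails at once if the carton or the tin is dropped (moves freely faster than 0.6 m/s) ((contact force between the arm and carton below 0.05 N and contact force between the fingers and carton below 0.1 N and linear speed of carton above 0.6 m/s) or (contact force between the arm and tin below 0.05 N and contact force between the fingers and tin below 0.1 N and linear speed of tin above 0.6 m/s)).
It fails at once if a bystander is moved more than 30 mm (distance of any of chisel_a, chisel_b, chisel_c, offcut, glue, square, mallet from where it was at the start of the episode above 0.03 m).
It also fails if it takes over 72 s, if anything falls off the work surface, if the arm or the gripper's body presses on something with over 40 N, if the wrist force passes 120 N, or if a joint passes its speed limit or range.

## Robot

A 6-joint arm with a two-finger parallel gripper is mounted at the origin on the work surface. World frame = base frame: x ahead of the robot, y to its left, z up, the work surface at z = 0. Lengths are in m, angles in rad, forces in N, time in s.
With the tool pointing down it reaches from about 0.35 to 0.775 m from the base axis. Payload 5.5 kg.
Tool frame: the origin (TCP) lies between the finger pads; the fingertips stand 19 mm ahead of it and the grasp point (between the pads) is the TCP; z points along the fingers, y is the line along which they close (so a half turn about z gives the same grasp; the last joint's range is limited). The gripper opens to 85 mm and grips with 20 to 120 N. Pads are 22 mm wide; open, the fingers measure 114 mm over their backs; the gripper's body (76 mm by 85 mm) begins 54 mm behind the grasp point. The pads swing forward as they close: fully open they stand 13 mm farther back than shut.
Start: joints at [1.15, 0.313, 0.046, 1.304, 0, 1.431], TCP at [0.159, 0.553, 0.25] pointing down, gripper open.
Joint ranges: [-2.76, 2.76], [-0.86, 1.69], [-1.03, 1.26], [-2.2, 2.34], [-1.47, 1.5], [-3.14, 3.14]. Speed limits (rad/s): [2.57, 2.57, 3.14, 3.14, 3.14, 3.14].

## Interface

Orientations are given as a unit quaternion [w, x, y, z].
In Python, from workcell import env gives the robot as it stands.
- The arm moves only by the shell command python3 -m pendant 'ROWS' [FORCE]. ROWS is JSON, a list of rows, each an object with "travel": the shift along the tool's x, y, z scaled (see below), a list of three; "rot": the turn, a rotation vector about the tool's x, y, z scaled (see below), a list of three; "fingers": the opening, from -1 (shut) to 1 (fully open). In form: [{"travel": [dx, dy, dz], "rot": [wx, wy, wz], "fingers": fingers}, ...]. A call has 1 to 10 rows; each row is the pose to reach, as a shift and turn from the pose commanded when the call began, along the tool's axes at that moment; what a row does not reach only later rows make up. The controller multiplies each number of a shift by 0.12 m and each number of a turn by 60 degrees. A row lasts 1/10 s, in which the tool goes at most 50 mm and 8.59 degrees, less where a joint would pass 70% of its speed; a pose out of reach is approached as far as the arm can. A call with a number of a shift or a turn outside -1 to 1 is refused whole. A call with a gripper value outside its range is refused whole. The fingers move at their own pace and stop on an object; FORCE is the grip in N (left out, the last holds). Time passes only in rows, so rows that repeat a pose let the fingers close. It gives the time, the measured TCP pose, the force, the opening and the grip force at its end, in the units of the state.
- env.get_state(): the state, without advancing time (a new reading comes with each control period).
- env.read_camera(name): name is "scene" or "top" or "wrist"; returns (picture, depth): 384x512x3 uint8, blue, green, red; 384x512 float32, m along the optical axis (not along the pixel's ray), 0 where there is no reading.
- env.camera_model(name): a dict with "fovy" (degrees; the focal length in pixels is half the picture's height over the tangent of half this angle, whatever the lens; pixels are square), "cx", "cy" (the principal point, pixels), "rvec" (rotation vector, rad) and "tvec" (3), from world to camera coordinates, as OpenCV has them; the wrist camera has in their place "T_tool_cam" (4x4, takes a point from camera to tool coordinates, whose origin is the TCP and whose axes are the flange's). Camera axes: x right, y down, z forward; pixel columns grow to the right and rows downward; lengths in m; the calibration is good to about 2 mm. A picture is of the moment at which its call begins: read the wrist's pose just before it. camera_model takes no time and is no camera call.
- env.hand_in(): hands the job in; it is judged then, once.
Trained networks look in the newest picture that a camera, given by its name, has taken for a name from the list of things; names that differ only in an ending like _2 or _b are one class to them, and where a whole thing is asked for, a point or a joint stands for the part that bears it (a point fixed in the world has none). Each returns a list of dicts, best first, with "conf" (0 to 1); they miss things now and then, are a little off and sometimes report something else, mostly with a low value. They report only what shows in the picture. A call takes as long as a camera call. They do not tell look-alikes from the thing itself.
- env.outline_of(camera, target): "mask" (384x512 bool, what is visible of it) and "xy" ([column, row] in pixels, amid what is visible of it).
The state is a dict: "clock": time; "joint_pos": joint angles; "qvel": joint speeds; "tau": joint torques, N m; "tcp_pos": TCP position; "orientation": TCP orientation; "wrist_force": force on the tool from outside, world axes, zero at the start; "ft_torque": the same for the moment, N m; "finger_gap": finger opening in m; "grip_force": force on a finger pad.
Only numpy, scipy, OpenCV 4.12 (cv2) and the standard library are available. Lean on these libraries where they do the work, as an engineer would, in place of code of your own. Each camera call takes 0.05 s, during which the arm holds its last target. There are 200 camera calls.

## Working session

There is one attempt and no reset: what is moved stays moved. The work goes in short steps, Python scripts to look and compute and a shell command to move; the robot and the scene stay as the last step left them, time stands still between calls to the robot, and variables do not carry over. Pictures are saved under pics/ and viewed, at most 10 in all, crops included, and the job is handed in when it is done.

```bash
mkdir -p pics; ls
python3 - <<'E'
from workcell import env
import cv2
s=env.get_state();print({k:s[k] for k in('clock','tcp_pos','orientation','finger_gap')})
for n in("top","scene"):
    p,d=env.read_camera(n);cv2.imwrite(f'pics/{n}0.png',p);m=env.camera_model(n);print(n,m)
print(env.camera_model('wrist'))
E
```

```text
pics
{'clock': 0.0, 'tcp_pos': array([0.15918062, 0.55202433, 0.24939027]), 'orientation': array([-2.44397933e-04,  1.39957671e-01,  9.90157053e-01, -8.94920557e-04]), 'finger_gap': 0.0856177953051299}
top {'fovy': 57.54365633061861, 'cx': 261.65431045812943, 'cy': 195.66410517602424, 'rvec': array([ 2.13655111, -2.20058589,  0.08430283]), 'tvec': array([0.03521862, 0.59206829, 0.92679923])}
scene {'fovy': 54.321455732765514, 'cx': 253.3283607193932, 'cy': 194.5580894501838, 'rvec': array([ 1.39276846,  1.95771921, -1.02188586]), 'tvec': array([ 0.17934503, -0.23792757,  1.47505785])}
{'fovy': 65.67529586874286, 'cx': 254.9554731171693, 'cy': 190.1393306582108, 'T_tool_cam': array([[-1.98996548e-04, -9.54437033e-01, -2.98412315e-01,
         7.65485663e-02],
       [ 9.99999974e-01, -1.56157474e-04, -1.67399481e-04,
        -4.98725640e-04],
       [ 1.13172951e-04, -2.98412341e-01,  9.54437039e-01,
        -1.22496871e-01],
       [ 0.00000000e+00,  0.00000000e+00,  0.00000000e+00,
         1.00000000e+00]])}
```

View pics/top0.png

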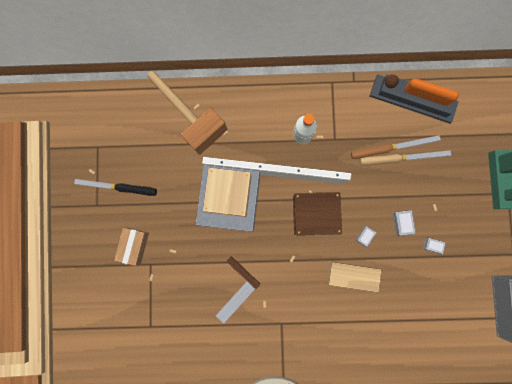

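View pics/scene0.png

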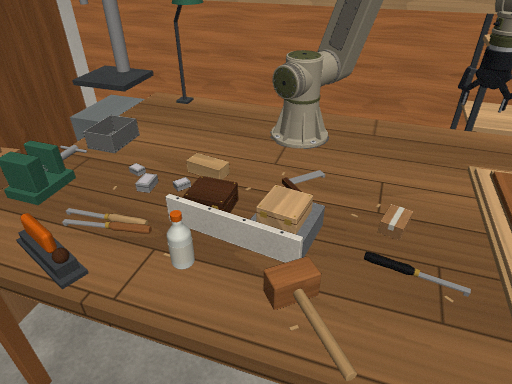

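The top view looks down with +x up and the base at the bottom. Stand: fence (203,160)–(350,177), step (228,195). Short case (228,191), long case (318,214), carton (131,247). The scene view agrees. Tin candidates: (367,236), (405,223) and (435,246), to be told apart by size. The pale offcut at (355,277) and glue at (305,128) are to be avoided.

```bash
cat > h.py <<'E'
import numpy as np, cv2
from workcell import env
from scipy.spatial.transform import Rotation as R
def cloud(n, pic=None):
    s=env.get_state(); p,d=env.read_camera(n); m=env.camera_model(n)
    f=192/np.tan(np.radians(m['fovy']/2)); v,u=np.mgrid[:384,:512]
    P=np.dstack([(u-m['cx'])/f*d,(v-m['cy'])/f*d,d]).astype(float)
    if n=='wrist':
        T=m['T_tool_cam']; q=s['orientation']
        W=(P@T[:3,:3].T+T[:3,3])@R.from_quat(q[[1,2,3,0]]).as_matrix().T+s['tcp_pos']
    else:
        Rm=cv2.Rodrigues(m['rvec'])[0]; W=(P-m['tvec'])@Rm
    W[d==0]=np.nan
    if pic: cv2.imwrite(pic,p)
    return p,W
def rect(W,u,v,zlo,zhi,r=60):
    "min area rect of connected patch with height in band, containing seed pixel"
    m=((W[...,2]>zlo)&(W[...,2]<zhi)).astype(np.uint8)
    n,l=cv2.connectedComponents(m,connectivity=4); k=l[v,u]
    if k==0: return None
    pts=W[l==k]; xy=pts[:,:2]*1000
    (c,sz,a)=cv2.minAreaRect(xy.astype(np.float32))
    return np.round(c,1),np.round(sz,1),round(a,1),round(np.median(pts[:,2])*1000,1),len(pts)
def st():
    s=env.get_state(); M=R.from_quat(s['orientation'][[1,2,3,0]]).as_matrix()
    print('t',round(s['clock'],2),'tcp',s['tcp_pos'].round(4),'toolx',M[:,0].round(3),'tooly',M[:,1].round(3),'F',np.round(s['wrist_force'],1),'gap',round(s['finger_gap'],4),'grip',np.round(s['grip_force'],1))
    return s,M
E
python3 - <<'E'
from h import *
p,W=cloud('top')
for nm,u,v,a,b in [('long',318,214,.05,.075),('short',228,191,.105,.13),('carton',122,246,.028,.05),('tape',131,247,.028,.05),('t1',367,236,.015,.04),('t2',405,223,.015,.04),('t3',435,246,.015,.04),('fence',300,173,.075,.1),('step',228,223,.058,.075),('offcut',355,277,.03,.06),('glue',305,128,.02,.2),('mallet',203,130,.03,.09),('stock',243,272,.01,.03),('ch',380,155,.008,.04),('chc',130,188,.008,.04)]:
    print(nm,W[v,u].round(3),rect(W,u,v,a,b))
for nm in['tin','carton']:
  for o in env.outline_of('top',nm)[:4]: print(nm,o['conf'],o['xy'],o['mask'].sum())
E
```

```text
long [ 0.537 -0.128  0.063] (array([ 539.9, -126.9]), array([120.8, 109.8]), 89.2, np.float64(63.9), 1950)
short [0.599 0.1   0.115] (array([598.3, 104. ]), array([106.6, 111.3]), 81.5, np.float64(116.9), 1893)
carton [0.468 0.394 0.042] (array([467.5, 376.5]), array([62.1, 90.3]), 75.0, np.float64(39.8), 810)
tape [0.465 0.369 0.042] (array([467.5, 376.5]), array([62.1, 90.3]), 75.0, np.float64(39.8), 810)
t1 [ 0.475 -0.264  0.021] (array([ 475.9, -261.3]), array([32.5, 47.2]), 54.7, np.float64(21.9), 217)
t2 [ 0.507 -0.364  0.031] (array([ 509. , -365.2]), array([64.3, 45. ]), 5.4, np.float64(29.9), 435)
t3 [ 0.443 -0.444  0.023] (array([ 444.9, -444.4]), array([46.9, 31.9]), 72.4, np.float64(21.6), 221)
fence [ 0.643 -0.083  0.087] (array([658.7, -21.7]), array([384.1,  18.7]), 81.8, np.float64(84.8), 1098)
step [0.521 0.107 0.065] (array([586.1,  95.9]), array([173.1, 160.6]), 81.7, np.float64(67.0), 1571)
offcut [ 0.371 -0.22   0.045] (array([ 371. , -219.6]), array([131.2,  60.5]), 80.3, np.float64(45.0), 1196)
glue [ 0.753 -0.097  0.114] (array([ 761.6, -100.9]), array([56.3, 48.5]), 73.7, np.float64(101.0), 512)
mallet [0.769 0.168 0.069] (array([849.2, 235.5]), array([259.5, 110. ]), 41.4, np.float64(67.3), 1619)
stock [0.388 0.074 0.019] (array([342.1, 119.1]), array([109.9, 144.7]), 45.8, np.float64(13.5), 622)
ch [ 0.7   -0.319 -0.   ] None
chc [0.626 0.381 0.021] (array([633.7, 427.9]), array([234.4,  24.1]), 80.2, np.float64(18.6), 549)
tin 0.88 [402.5, 222.7] 474
tin 0.63 [433.2, 247.0] 256
tin 0.62 [362.9, 238.5] 232
carton 0.95 [129.3, 247.0] 945
carton 0.41 [195.9, 123.1] 1718
```

```bash
cat >> h.py <<'E'
ST0=np.array([.6559,.0217]); SA=np.radians(-8.2)
def S(x,y):
    "stand frame mm -> world m"
    c,s=np.cos(SA),np.sin(SA); return ST0+np.array([c*x-s*y,s*x+c*y])/1000
def toS(p):
    c,s=np.cos(SA),np.sin(SA); d=(np.asarray(p)[:2]-ST0)*1000; return np.round([c*d[0]+s*d[1],-s*d[0]+c*d[1]],1)
def plan(wps,start=None):
    "wps: (x,y,z,phi deg of tool y). prints the scaled shift and turn for each call"
    if start is None:
        s,M=st(); cur=[*s['tcp_pos'],np.degrees(np.arctan2(M[1,1],M[0,1]))]
    else: cur=start
    cur=np.array(cur,float)
    for w in wps:
        w=np.array(w,float)
        while 1:
            d=w-cur; d[3]=(d[3]+180)%360-180
            f=np.radians(cur[3]); A=np.array([[-np.sin(f),np.cos(f),0],[np.cos(f),np.sin(f),0],[0,0,-1]])
            t=A@d[:3]/.12; r=-d[3]/60
            k=max(1,np.abs(t).max(),abs(r)); t=np.round(t/k,3); r=round(r/k,3)
            L=np.linalg.norm(t)*.12
            print('travel',list(t),'rot z',r,'rows>=',int(np.ceil(max(L/.05,abs(r)*60/8.59))))
            cur[:3]+=A.T@t*.12; cur[3]-=r*60
            if k==1: break
        print('  -> at',cur.round(4),'stand',toS(cur))
E
python3 - <<'E'
from h import *
p,W=cloud('top')
cv2.imwrite('pics/tins.png',cv2.resize(p[195:275,345:455],None,fx=6,fy=6,interpolation=cv2.INTER_CUBIC))
a=S(-92,-253)
plan([(.42,.30,.25,40),(*a,.2,-8.2),(*a,.036,-8.2)])
E
```

```text
t 0.3 tcp [0.1593 0.5524 0.25  ] toolx [-0.961  0.277  0.   ] tooly [ 0.277  0.961 -0.001] F [-0.7  0.3 -0.1] gap 0.0855 grip 0.0
travel [np.float64(-1.0), np.float64(-0.531), np.float64(0.0)] rot z 0.212 rows>= 3
travel [np.float64(-1.0), np.float64(-0.273), np.float64(0.0)] rot z 0.194 rows>= 3
travel [np.float64(-0.853), np.float64(-0.054), np.float64(0.0)] rot z 0.159 rows>= 3
  -> at [ 0.42    0.3     0.25   40.0119] stand [-273.2  241.8]
travel [np.float64(-1.0), np.float64(-0.534), np.float64(0.108)] rot z 0.207 rows>= 3
travel [np.float64(-1.0), np.float64(-0.281), np.float64(0.098)] rot z 0.19 rows>= 3
travel [np.float64(-1.0), np.float64(-0.075), np.float64(0.095)] rot z 0.184 rows>= 3
travel [np.float64(-1.0), np.float64(0.119), np.float64(0.096)] rot z 0.184 rows>= 3
travel [np.float64(-0.199), np.float64(0.064), np.float64(0.02)] rot z 0.039 rows>= 1
  -> at [ 0.5288 -0.2156  0.2    -8.2281] stand [ -92. -253.]
travel [np.float64(0.0), np.float64(-0.0), np.float64(1.0)] rot z -0.0 rows>= 3
travel [np.float64(0.0), np.float64(-0.0), np.float64(0.366)] rot z -0.0 rows>= 1
  -> at [ 0.5288 -0.2156  0.036  -8.2281] stand [ -92. -253.]
```

View pics/tins.png

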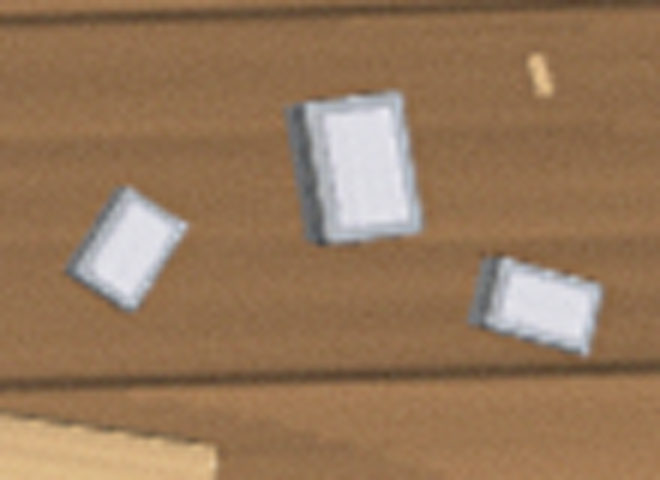

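The crop shows three tins. The large one, at top pixel (405,223), measures 64×45×30 mm and is the one wanted. Those at (367,236) and (435,246) are about 47×32×22 mm, so they are look-alikes. Next I travel to the -y side of the long case.

```bash
python3 -m pendant '[{"travel":[-1,-0.531,0],"rot":[0,0,0.212],"fingers":0.2},{"travel":[-1,-0.531,0],"rot":[0,0,0.212],"fingers":0.2},{"travel":[-1,-0.531,0],"rot":[0,0,0.212],"fingers":0.2}]' >/dev/null
python3 -m pendant '[{"travel":[-1,-0.273,0],"rot":[0,0,0.194],"fingers":0.2},{"travel":[-1,-0.273,0],"rot":[0,0,0.194],"fingers":0.2},{"travel":[-1,-0.273,0],"rot":[0,0,0.194],"fingers":0.2}]' >/dev/null
python3 -m pendant '[{"travel":[-0.853,-0.054,0],"rot":[0,0,0.159],"fingers":0.2},{"travel":[-0.853,-0.054,0],"rot":[0,0,0.159],"fingers":0.2},{"travel":[-0.853,-0.054,0],"rot":[0,0,0.159],"fingers":0.2}]'
python3 -m pendant '[{"travel":[-1,-0.534,0.108],"rot":[0,0,0.207],"fingers":0.2},{"travel":[-1,-0.534,0.108],"rot":[0,0,0.207],"fingers":0.2},{"travel":[-1,-0.534,0.108],"rot":[0,0,0.207],"fingers":0.2}]' >/dev/null
python3 -m pendant '[{"travel":[-1,-0.281,0.098],"rot":[0,0,0.19],"fingers":0.2},{"travel":[-1,-0.281,0.098],"rot":[0,0,0.19],"fingers":0.2},{"travel":[-1,-0.281,0.098],"rot":[0,0,0.19],"fingers":0.2}]' >/dev/null
python3 -m pendant '[{"travel":[-1,-0.075,0.095],"rot":[0,0,0.184],"fingers":0.2},{"travel":[-1,-0.075,0.095],"rot":[0,0,0.184],"fingers":0.2},{"travel":[-1,-0.075,0.095],"rot":[0,0,0.184],"fingers":0.2}]' >/dev/null
python3 -m pendant '[{"travel":[-1,0.119,0.096],"rot":[0,0,0.184],"fingers":0.2},{"travel":[-1,0.119,0.096],"rot":[0,0,0.184],"fingers":0.2},{"travel":[-1,0.119,0.096],"rot":[0,0,0.184],"fingers":0.2},{"travel":[-1,0.119,0.096],"rot":[0,0,0.184],"fingers":0.2}]'
python3 - <<'E'
from h import *
a=S(-92,-253);b=S(-92,-75)
plan([(*a,.14,-8.2),(*a,.036,-8.2),(*b,.036,-8.2)])
E
```

```text
clock: 1.2
tcp_pos: [0.4238, 0.2967, 0.2502]
orientation: [0.001, 0.426, 0.905, 0.0]
wrist_force: [-0.2, 0.7, 0.0]
finger_gap: 0.0514
grip_force: 0.0
clock: 2.5
tcp_pos: [0.5241, -0.1933, 0.2018]
orientation: [-0.0, 0.744, 0.669, -0.0]
wrist_force: [-1.0, 0.1, -1.0]
finger_gap: 0.0511
grip_force: 0.0
t 2.5 tcp [ 0.5241 -0.1933  0.2018] toolx [ 0.106  0.994 -0.   ] tooly [ 0.994 -0.106 -0.   ] F [-1.   0.1 -1. ] gap 0.0511 grip 0.0
travel [np.float64(-0.181), np.float64(0.058), np.float64(0.515)] rot z 0.035 rows>= 2
  -> at [ 0.5287 -0.2156  0.14   -8.1781] stand [ -92. -253.]
travel [np.float64(0.0), np.float64(0.0), np.float64(0.867)] rot z 0.0 rows>= 3
  -> at [ 0.5287 -0.2156  0.036  -8.1781] stand [ -92. -253.]
travel [np.float64(1.0), np.float64(0.001), np.float64(-0.0)] rot z 0.0 rows>= 3
travel [np.float64(0.484), np.float64(-0.0), np.float64(-0.0)] rot z 0.0 rows>= 2
  -> at [ 0.5542 -0.0394  0.036  -8.1781] stand [-92.  -74.9]
```

```bash
python3 -m pendant '[{"travel":[-0.181,0.058,0.515],"rot":[0,0,0.035],"fingers":0.2},{"travel":[-0.181,0.058,0.515],"rot":[0,0,0.035],"fingers":0.2},{"travel":[-0.181,0.058,0.515],"rot":[0,0,0.035],"fingers":0.2}]' >/dev/null
python3 -m pendant '[{"travel":[0,0,0.3],"rot":[0,0,0],"fingers":0.2},{"travel":[0,0,0.6],"rot":[0,0,0],"fingers":0.2},{"travel":[0,0,0.867],"rot":[0,0,0],"fingers":0.2},{"travel":[0,0,0.867],"rot":[0,0,0],"fingers":0.2}]'
python3 -m pendant '[{"travel":[0.09,0,0],"rot":[0,0,0],"fingers":0.2},{"travel":[0.18,0,0],"rot":[0,0,0],"fingers":0.2},{"travel":[0.27,0,0],"rot":[0,0,0],"fingers":0.2},{"travel":[0.36,0,0],"rot":[0,0,0],"fingers":0.2},{"travel":[0.45,0,0],"rot":[0,0,0],"fingers":0.2},{"travel":[0.54,0,0],"rot":[0,0,0],"fingers":0.2},{"travel":[0.63,0,0],"rot":[0,0,0],"fingers":0.2},{"travel":[0.72,0,0],"rot":[0,0,0],"fingers":0.2},{"travel":[0.81,0,0],"rot":[0,0,0],"fingers":0.2},{"travel":[0.85,0,0],"rot":[0,0,0],"fingers":0.2}]'
python3 - <<'E'
from h import *
s,M=st(); print(toS(s['tcp_pos']))
p,W=cloud('top','pics/a.png')
for u,v in((300,205),(285,200),(300,195)):
    r=rect(W,u,v,.055,.0655); print(W[v,u],r)
    if r: print(toS(r[0]/1000))
E
```

```text
clock: 3.2
tcp_pos: [0.5259, -0.2102, 0.0342]
orientation: [-0.003, 0.754, 0.657, -0.001]
wrist_force: [-0.8, 1.0, -0.1]
finger_gap: 0.0512
grip_force: 0.0
clock: 4.2
tcp_pos: [0.5433, -0.1117, 0.0376]
orientation: [0.001, 0.754, 0.656, 0.0]
wrist_force: [-0.7, -7.2, 4.5]
finger_gap: 0.051
grip_force: 0.0
t 4.2 tcp [ 0.5433 -0.1117  0.0376] toolx [ 0.138  0.99  -0.001] tooly [ 0.99  -0.138  0.002] F [-0.7 -7.2  4.5] gap 0.051 grip 0.0
[ -92.4 -148.1]
[ 0.56195753 -0.08204703  0.06456881] (array([554.1, -40. ]), array([118.6, 110. ]), 82.0, np.float64(63.6), 1485)
[-92.  -75.6]
[ 0.5761211  -0.0433435   0.06573911] None
[ 0.58826416 -0.08318977  0.0632798 ] (array([554.1, -40. ]), array([118.6, 110. ]), 82.0, np.float64(63.6), 1485)
[-92.  -75.6]
```

```bash
python3 -m pendant '[{"travel":[0.05,0,0.01],"rot":[0,0,0],"fingers":0.2},{"travel":[0.09,0,0.01],"rot":[0,0,0],"fingers":0.2},{"travel":[0.12,0,0.01],"rot":[0,0,0],"fingers":0.2},{"travel":[0.14,0,0.01],"rot":[0,0,0],"fingers":0.2},{"travel":[0.14,0,0.01],"rot":[0,0,0],"fingers":0.2}]'
python3 -m pendant '[{"travel":[0.02,0,0],"rot":[0,0,0],"fingers":0.2},{"travel":[0.03,0,0],"rot":[0,0,0],"fingers":0.2},{"travel":[0.03,0,0],"rot":[0,0,0],"fingers":0.2}]'
python3 - <<'E'
from h import *
s,M=st(); print(toS(s['tcp_pos']))
p,W=cloud('top','pics/a.png')
r=rect(W,300,199,.055,.0655); print(r,toS(r[0]/1000))
b=S(-90,-150);a=S(-175,-150);c=S(-175,-60)
plan([(*b,.036,-8.2),(*b,.13,-8.2),(*c,.13,81.8),(*c,.036,81.8)])
E
```

```text
clock: 4.75
tcp_pos: [0.5463, -0.0966, 0.0372]
orientation: [0.002, 0.755, 0.656, 0.0]
wrist_force: [-1.0, -7.4, 10.9]
finger_gap: 0.0511
grip_force: 0.0
clock: 5.05
tcp_pos: [0.5463, -0.0957, 0.0373]
orientation: [0.004, 0.755, 0.655, -0.002]
wrist_force: [-3.6, -18.0, 9.7]
finger_gap: 0.0511
grip_force: 0.0
t 5.05 tcp [ 0.5463 -0.0957  0.0373] toolx [ 0.142  0.99  -0.008] tooly [ 0.99  -0.142  0.003] F [ -3.6 -18.    9.7] gap 0.0511 grip 0.0
[ -91.8 -131.9]Traceback (most recent call last):
  File "<stdin>", line 4, in <module>
TypeError: 'NoneType' object is not subscriptable
```

Run:
```python
from h import *
b=S(-90,-150);c=S(-176,-60)
plan([(*b,.036,-8.2),(*b,.13,-8.2),(*c,.13,81.8),(*c,.036,81.8)])
```

```text
t 5.1 tcp [ 0.5463 -0.0957  0.0373] toolx [ 0.142  0.99  -0.007] tooly [ 0.99  -0.142  0.003] F [ -3.8 -17.6   9.9] gap 0.0513 grip 0.0
travel [np.float64(-0.151), np.float64(0.015), np.float64(0.011)] rot z 0.001 rows>= 1
  -> at [ 0.5455 -0.1139  0.036  -8.2008] stand [ -90. -150.]
travel [np.float64(-0.0), np.float64(-0.0), np.float64(-0.784)] rot z -0.0 rows>= 2
  -> at [ 0.5455 -0.1139  0.13   -8.2008] stand [ -90. -150.]
travel [np.float64(0.5), np.float64(-0.478), np.float64(0.0)] rot z -1.0 rows>= 7
travel [np.float64(0.332), np.float64(0.097), np.float64(0.0)] rot z -0.5 rows>= 4
  -> at [ 4.73100e-01 -1.26000e-02  1.30000e-01  8.17992e+01] stand [-176.  -60.]
travel [np.float64(0.0), np.float64(-0.0), np.float64(0.784)] rot z -0.0 rows>= 2
  -> at [ 4.73100e-01 -1.26000e-02  3.60000e-02  8.17992e+01] stand [-176.  -60.]
```

```bash
python3 -m pendant '[{"travel":[-0.1,0,0],"rot":[0,0,0],"fingers":0.2},{"travel":[-0.2,0.015,0],"rot":[0,0,0],"fingers":0.2},{"travel":[-0.2,0.015,-0.4],"rot":[0,0,0],"fingers":0.2},{"travel":[-0.2,0.015,-0.78],"rot":[0,0,0],"fingers":0.2},{"travel":[-0.2,0.015,-0.78],"rot":[0,0,0],"fingers":0.2}]'
python3 -m pendant '[{"travel":[0.5,-0.478,0],"rot":[0,0,-1],"fingers":0.2},{"travel":[0.5,-0.478,0],"rot":[0,0,-1],"fingers":0.2},{"travel":[0.5,-0.478,0],"rot":[0,0,-1],"fingers":0.2},{"travel":[0.5,-0.478,0],"rot":[0,0,-1],"fingers":0.2},{"travel":[0.5,-0.478,0],"rot":[0,0,-1],"fingers":0.2},{"travel":[0.5,-0.478,0],"rot":[0,0,-1],"fingers":0.2},{"travel":[0.5,-0.478,0],"rot":[0,0,-1],"fingers":0.2}]' >/dev/null
python3 -m pendant '[{"travel":[0.332,0.097,0],"rot":[0,0,-0.5],"fingers":0.2},{"travel":[0.332,0.097,0],"rot":[0,0,-0.5],"fingers":0.2},{"travel":[0.332,0.097,0],"rot":[0,0,-0.5],"fingers":0.2},{"travel":[0.332,0.097,0],"rot":[0,0,-0.5],"fingers":0.2},{"travel":[0.332,0.097,0],"rot":[0,0,-0.5],"fingers":0.2}]'
python3 - <<'E'
from h import *
p,W=cloud('top','pics/a.png')
for u,v in((290,205),(300,200),(285,195),(290,212)):
  r=rect(W,u,v,.055,.0653)
  if r: print(r,toS(r[0]/1000))
c=S(-176,-60)
plan([(*c,.13,81.8),(*c,.036,81.8)])
E
```

```text
clock: 5.6
tcp_pos: [0.5473, -0.117, 0.1348]
orientation: [0.004, 0.755, 0.656, 0.003]
wrist_force: [1.1, -1.0, 0.4]
finger_gap: 0.0514
grip_force: 0.0
clock: 6.8
tcp_pos: [0.4704, -0.0144, 0.1283]
orientation: [-0.001, 0.069, 0.998, 0.001]
wrist_force: [-0.0, 0.1, 0.1]
finger_gap: 0.0513
grip_force: 0.0
(array([569.4, -24.8]), array([122.9,  85.1]), 82.1, np.float64(63.5), 1128) [-79.  -58.4]
(array([569.4, -24.8]), array([122.9,  85.1]), 82.1, np.float64(63.5), 1128) [-79.  -58.4]
(array([569.4, -24.8]), array([122.9,  85.1]), 82.1, np.float64(63.5), 1128) [-79.  -58.4]
t 6.85 tcp [ 0.4705 -0.0145  0.1285] toolx [-0.99   0.14   0.002] tooly [0.14  0.99  0.001] F [-0.3 -0.1 -0.9] gap 0.0511 grip 0.0
travel [np.float64(-0.019), np.float64(0.019), np.float64(-0.013)] rot z 0.002 rows>= 1
  -> at [ 4.73100e-01 -1.26000e-02  1.30000e-01  8.18141e+01] stand [-176.  -60.]
travel [np.float64(-0.0), np.float64(-0.0), np.float64(0.783)] rot z 0.0 rows>= 2
  -> at [ 4.73100e-01 -1.26000e-02  3.61000e-02  8.18141e+01] stand [-176.  -60.]
```

```bash
python3 -m pendant '[{"travel":[0,0.02,0.3],"rot":[0,0,0],"fingers":0.2},{"travel":[0,0.02,0.6],"rot":[0,0,0],"fingers":0.2},{"travel":[0,0.02,0.77],"rot":[0,0,0],"fingers":0.2},{"travel":[0,0.02,0.77],"rot":[0,0,0],"fingers":0.2}]'
python3 -m pendant '[{"travel":[-0.07,0,0],"rot":[0,0,0],"fingers":0.2},{"travel":[-0.14,0,0],"rot":[0,0,0],"fingers":0.2},{"travel":[-0.21,0,0],"rot":[0,0,0],"fingers":0.2},{"travel":[-0.28,0,0],"rot":[0,0,0],"fingers":0.2},{"travel":[-0.34,0,0],"rot":[0,0,0],"fingers":0.2},{"travel":[-0.38,0,0],"rot":[0,0,0],"fingers":0.2},{"travel":[-0.41,0,0],"rot":[0,0,0],"fingers":0.2},{"travel":[-0.43,0,0],"rot":[0,0,0],"fingers":0.2},{"travel":[-0.44,0,0],"rot":[0,0,0],"fingers":0.2}]'
python3 - <<'E'
from h import *
s,M=st(); print(toS(s['tcp_pos']))
E
```

```text
clock: 7.25
tcp_pos: [0.4684, -0.0119, 0.0338]
orientation: [-0.003, 0.07, 0.998, 0.001]
wrist_force: [-0.7, 0.2, 0.2]
finger_gap: 0.0513
grip_force: 0.0
clock: 8.15
tcp_pos: [0.523, -0.0198, 0.0376]
orientation: [-0.001, 0.07, 0.998, 0.0]
wrist_force: [-8.4, 0.8, 6.3]
finger_gap: 0.0513
grip_force: 0.0
t 8.15 tcp [ 0.523  -0.0198  0.0376] toolx [-0.99   0.139  0.002] tooly [ 0.139  0.99  -0.   ] F [-8.4  0.8  6.3] gap 0.0513 grip 0.0
[-125.6  -60. ]
```

```bash
python3 -m pendant '[{"travel":[-0.02,0,0],"rot":[0,0,0],"fingers":0.2},{"travel":[-0.035,0,0],"rot":[0,0,0],"fingers":0.2},{"travel":[-0.045,0,0],"rot":[0,0,0],"fingers":0.2},{"travel":[-0.05,0,0],"rot":[0,0,0],"fingers":0.2}]'
python3 -m pendant '[{"travel":[-0.01,0,0],"rot":[0,0,0],"fingers":0.2},{"travel":[-0.015,0,0],"rot":[0,0,0],"fingers":0.2}]'
python3 - <<'E'
from h import *
s,M=st(); print(toS(s['tcp_pos']))
E
```

```text
clock: 8.55
tcp_pos: [0.5265, -0.0202, 0.0374]
orientation: [-0.003, 0.07, 0.998, 0.0]
wrist_force: [-14.4, 2.2, 13.1]
finger_gap: 0.0517
grip_force: 0.0
clock: 8.75
tcp_pos: [0.5265, -0.0202, 0.0373]
orientation: [-0.005, 0.07, 0.998, 0.0]
wrist_force: [-19.6, 2.0, 17.8]
finger_gap: 0.0512
grip_force: 0.0
t 8.75 tcp [ 0.5265 -0.0202  0.0373] toolx [-0.99   0.139  0.009] tooly [ 0.139  0.99  -0.   ] F [-19.6   2.   17.8] gap 0.0512 grip 0.0
[-122.1  -59.9]
```

```bash
python3 -m pendant '[{"travel":[0.1,0,0],"rot":[0,0,0],"fingers":0.2},{"travel":[0.22,0,0],"rot":[0,0,0],"fingers":0.2},{"travel":[0.22,0,-0.4],"rot":[0,0,0],"fingers":0.2},{"travel":[0.22,0,-0.8],"rot":[0,0,0],"fingers":0.2},{"travel":[0.22,0,-1],"rot":[0,0,0],"fingers":0.2},{"travel":[0.22,0,-1],"rot":[0,0,0],"fingers":0.2}]'
python3 - <<'E'
from h import *
p,W=cloud('top','pics/b.png')
for nm,u,v,a,b in [('long',290,198,.055,.0653),('fence',300,173,.075,.1),('short',228,191,.105,.13)]:
  r=rect(W,u,v,a,b)
  if r: print(nm,r,toS(r[0]/1000))
a=S(-152,73)
plan([(*a,.14,81.8),(*a,.097,81.8)])
E
```

```text
clock: 9.35
tcp_pos: [0.5097, -0.0181, 0.1624]
orientation: [0.006, 0.07, 0.998, -0.001]
wrist_force: [0.2, -0.1, -0.0]
finger_gap: 0.0509
grip_force: 0.0
fence (array([658.5, -21.4]), array([384.5,  18.7]), 81.8, np.float64(84.6), 1089) [  8.7 -42.3]
short (array([598.3, 103.8]), array([106.7, 111.7]), 81.8, np.float64(116.9), 1878) [-68.7  73. ]
t 9.4 tcp [ 0.5083 -0.0178  0.16  ] toolx [-0.99   0.139 -0.008] tooly [ 0.139  0.99  -0.   ] F [ 0.5  0.1 -0.8] gap 0.0512 grip 0.0
travel [np.float64(0.083), np.float64(1.0), np.float64(0.15)] rot z 0.003 rows>= 3
travel [np.float64(0.01), np.float64(0.11), np.float64(0.016)] rot z 0.0 rows>= 1
  -> at [ 0.5158  0.1156  0.14   81.8241] stand [-152.   73.]
travel [np.float64(-0.0), np.float64(0.0), np.float64(0.359)] rot z 0.0 rows>= 1
  -> at [ 0.5158  0.1156  0.097  81.8241] stand [-152.   73.]
```

View pics/b.png

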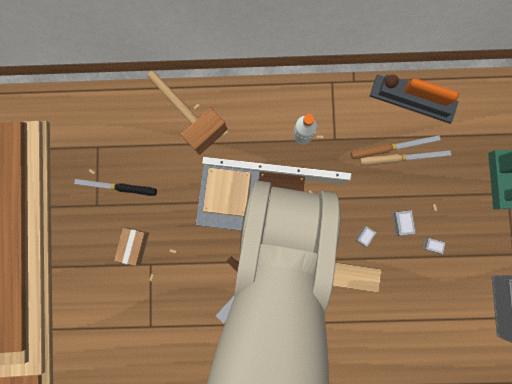

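The arm hides most of the long case. What shows at (283,182) lies against the fence and the step. Next I push the short case towards the fence.

```bash
python3 -m pendant '[{"travel":[0.083,1,0.15],"rot":[0,0,0],"fingers":0.2},{"travel":[0.083,1,0.15],"rot":[0,0,0],"fingers":0.2},{"travel":[0.083,1,0.15],"rot":[0,0,0],"fingers":0.2},{"travel":[0.083,1,0.15],"rot":[0,0,0],"fingers":0.2}]' >/dev/null
python3 -m pendant '[{"travel":[0,0.1,0.016],"rot":[0,0,0],"fingers":0.2},{"travel":[0,0.1,0.2],"rot":[0,0,0],"fingers":0.2},{"travel":[0,0.1,0.36],"rot":[0,0,0],"fingers":0.2},{"travel":[0,0.1,0.36],"rot":[0,0,0],"fingers":0.2}]'
python3 - <<'E'
from h import *
p,W=cloud('top','pics/c.png')
for nm,u,v,a,b in [('long',300,200,.055,.0653),('long',290,190,.055,.0653),('long',285,185,.055,.0653)]:
  r=rect(W,u,v,a,b)
  if r: print(nm,r,toS(r[0]/1000))
s,M=st(); print(toS(s['tcp_pos']))
E
```

```text
clock: 10.2
tcp_pos: [0.5119, 0.1141, 0.093]
orientation: [-0.003, 0.07, 0.998, -0.0]
wrist_force: [-0.3, -0.7, -0.6]
finger_gap: 0.0515
grip_force: 0.0
long (array([592.9, -30.9]), array([126.6, 111. ]), 81.7, np.float64(63.5), 1571) [-54.9 -61. ]
t 10.25 tcp [0.5128 0.1141 0.0944] toolx [-0.99   0.14   0.003] tooly [ 0.14   0.99  -0.001] F [-0.2 -0.3 -0.2] gap 0.0513 grip 0.0
[-154.8   71.1]
```

```bash
python3 -m pendant '[{"travel":[-0.07,0.01,-0.01],"rot":[0,0,0],"fingers":0.2},{"travel":[-0.12,0.01,-0.02],"rot":[0,0,0],"fingers":0.2},{"travel":[-0.17,0.01,-0.02],"rot":[0,0,0],"fingers":0.2},{"travel":[-0.21,0.01,-0.02],"rot":[0,0,0],"fingers":0.2},{"travel":[-0.24,0.01,-0.02],"rot":[0,0,0],"fingers":0.2},{"travel":[-0.26,0.01,-0.02],"rot":[0,0,0],"fingers":0.2},{"travel":[-0.275,0.01,-0.02],"rot":[0,0,0],"fingers":0.2},{"travel":[-0.285,0.01,-0.02],"rot":[0,0,0],"fingers":0.2}]'
python3 -m pendant '[{"travel":[-0.01,0,0],"rot":[0,0,0],"fingers":0.2},{"travel":[-0.02,0,0],"rot":[0,0,0],"fingers":0.2}]'
python3 - <<'E'
from h import *
s,M=st(); print(toS(s['tcp_pos']))
E
```

```text
clock: 11.05
tcp_pos: [0.5467, 0.1114, 0.0979]
orientation: [-0.001, 0.07, 0.998, 0.0]
wrist_force: [-7.4, 1.9, 6.5]
finger_gap: 0.0512
grip_force: 4.2
clock: 11.25
tcp_pos: [0.5467, 0.1114, 0.0978]
orientation: [-0.003, 0.069, 0.998, 0.0]
wrist_force: [-14.7, 2.8, 12.6]
finger_gap: 0.051
grip_force: 7.7
t 11.25 tcp [0.5467 0.1114 0.0978] toolx [-0.99   0.138  0.006] tooly [ 0.138  0.99  -0.   ] F [-14.7   2.8  12.6] gap 0.051 grip 7.7
[-120.9   73.2]
```

```bash
python3 -m pendant '[{"travel":[0.1,0,0],"rot":[0,0,0],"fingers":0.2},{"travel":[0.2,0,-0.2],"rot":[0,0,0],"fingers":0.2},{"travel":[0.2,0,-0.6],"rot":[0,0,0],"fingers":0.2},{"travel":[0.2,0,-0.9],"rot":[0,0,0],"fingers":0.2},{"travel":[0.2,0,-0.9],"rot":[0,0,0],"fingers":0.2}]'
python3 - <<'E'
from h import *
p,W=cloud('top')
r=rect(W,228,186,.105,.13); print(r,toS(r[0]/1000))
a=S(-58,158)
plan([(*a,.19,-8.2),(*a,.097,-8.2)])
E
```

```text
clock: 11.75
tcp_pos: [0.5302, 0.1145, 0.2118]
orientation: [0.006, 0.07, 0.998, 0.001]
wrist_force: [1.3, 0.1, 0.2]
finger_gap: 0.051
grip_force: 0.0
(array([612.2, 102.3]), array([106.1, 110.8]), 81.9, np.float64(116.8), 1482) [-54.7  73.5]
t 11.8 tcp [0.529  0.1143 0.2091] toolx [-0.99   0.139 -0.008] tooly [0.139 0.99  0.001] F [ 0.5 -0.  -1.3] gap 0.0511 grip 0.0
travel [np.float64(-0.45), np.float64(0.466), np.float64(0.106)] rot z 1.0 rows>= 7
travel [np.float64(0.09), np.float64(0.313), np.float64(0.053)] rot z 0.504 rows>= 4
  -> at [ 0.621   0.1863  0.19   -8.2276] stand [-58. 158.]
travel [np.float64(0.0), np.float64(-0.0), np.float64(0.775)] rot z -0.0 rows>= 2
  -> at [ 0.621   0.1863  0.097  -8.2276] stand [-58. 158.]
```

```bash
python3 -m pendant '[{"travel":[-0.45,0.466,0.106],"rot":[0,0,1],"fingers":0.2},{"travel":[-0.45,0.466,0.106],"rot":[0,0,1],"fingers":0.2},{"travel":[-0.45,0.466,0.106],"rot":[0,0,1],"fingers":0.2},{"travel":[-0.45,0.466,0.106],"rot":[0,0,1],"fingers":0.2},{"travel":[-0.45,0.466,0.106],"rot":[0,0,1],"fingers":0.2},{"travel":[-0.45,0.466,0.106],"rot":[0,0,1],"fingers":0.2},{"travel":[-0.45,0.466,0.106],"rot":[0,0,1],"fingers":0.2}]' >/dev/null
python3 -m pendant '[{"travel":[0.09,0.313,0.053],"rot":[0,0,0.504],"fingers":0.2},{"travel":[0.09,0.313,0.053],"rot":[0,0,0.504],"fingers":0.2},{"travel":[0.09,0.313,0.053],"rot":[0,0,0.504],"fingers":0.2},{"travel":[0.09,0.313,0.053],"rot":[0,0,0.504],"fingers":0.2},{"travel":[0.09,0.313,0.053],"rot":[0,0,0.504],"fingers":0.2}]'
python3 - <<'E'
from h import *
a=S(-58,158)
plan([(*a,.19,-8.2),(*a,.097,-8.2)])
E
```

```text
clock: 13.0
tcp_pos: [0.6181, 0.1861, 0.1849]
orientation: [-0.0, 0.756, 0.655, -0.001]
wrist_force: [0.3, -0.5, 0.1]
finger_gap: 0.0514
grip_force: 0.0
t 13.0 tcp [0.6181 0.1861 0.1849] toolx [ 0.143  0.99  -0.001] tooly [ 0.99  -0.143 -0.002] F [ 0.3 -0.5  0.1] gap 0.0514 grip 0.0
travel [np.float64(0.006), np.float64(0.024), np.float64(-0.043)] rot z -0.001 rows>= 1
  -> at [ 0.621   0.1864  0.1901 -8.1745] stand [-58. 158.]
travel [np.float64(-0.0), np.float64(0.0), np.float64(0.775)] rot z 0.0 rows>= 2
  -> at [ 0.621   0.1864  0.0971 -8.1745] stand [-58. 158.]
```

```bash
python3 -m pendant '[{"travel":[0,0.02,0.3],"rot":[0,0,0],"fingers":0.2},{"travel":[0,0.02,0.6],"rot":[0,0,0],"fingers":0.2},{"travel":[0,0.02,0.74],"rot":[0,0,0],"fingers":0.2},{"travel":[0,0.02,0.74],"rot":[0,0,0],"fingers":0.2}]'
python3 -m pendant '[{"travel":[-0.09,0,0],"rot":[0,0,0],"fingers":0.2},{"travel":[-0.18,0,0],"rot":[0,0,0],"fingers":0.2},{"travel":[-0.27,0,0],"rot":[0,0,0],"fingers":0.2},{"travel":[-0.36,0,0],"rot":[0,0,0],"fingers":0.2},{"travel":[-0.45,0,0],"rot":[0,0,0],"fingers":0.2},{"travel":[-0.54,0,0],"rot":[0,0,0],"fingers":0.2},{"travel":[-0.63,0,0],"rot":[0,0,0],"fingers":0.2},{"travel":[-0.72,0,0],"rot":[0,0,0],"fingers":0.2},{"travel":[-0.81,0,0],"rot":[0,0,0],"fingers":0.2},{"travel":[-0.87,0,0],"rot":[0,0,0],"fingers":0.2}]'
python3 - <<'E'
from h import *
s,M=st(); print(toS(s['tcp_pos']))
p,W=cloud('top','pics/d.png')
for u,v in((280,190),(270,195),(285,200),(265,185)):
  r=rect(W,u,v,.105,.125)
  if r: print(r,toS(r[0]/1000));
for u,v in((320,190),(310,200),(325,195)):
  r=rect(W,u,v,.055,.0653)
  if r: print(r,toS(r[0]/1000));
E
```

```text
clock: 13.4
tcp_pos: [0.618, 0.1852, 0.0937]
orientation: [-0.002, 0.755, 0.655, -0.003]
wrist_force: [-0.8, 0.0, -0.5]
finger_gap: 0.0513
grip_force: 0.0
clock: 14.4
tcp_pos: [0.6056, 0.0814, 0.098]
orientation: [-0.0, 0.756, 0.654, -0.0]
wrist_force: [0.6, 3.5, 3.4]
finger_gap: 0.051
grip_force: 1.7
t 14.4 tcp [0.6056 0.0814 0.098 ] toolx [ 0.144  0.99  -0.   ] tooly [ 0.99  -0.144 -0.   ] F [0.6 3.5 3.4] gap 0.051 grip 1.7
[-58.3  52. ]
(array([596.8,  10.9]), array([ 92.5, 110.8]), 82.0, np.float64(116.7), 1595) [-57.  -19.1]
(array([596.8,  10.9]), array([ 92.5, 110.8]), 82.0, np.float64(116.7), 1595) [-57.  -19.1]
(array([596.8,  10.9]), array([ 92.5, 110.8]), 82.0, np.float64(116.7), 1595) [-57.  -19.1]
```

```bash
python3 -m pendant '[{"travel":[-0.06,0,0],"rot":[0,0,0],"fingers":0.2},{"travel":[-0.12,0,0],"rot":[0,0,0],"fingers":0.2},{"travel":[-0.18,0,0],"rot":[0,0,0],"fingers":0.2},{"travel":[-0.24,0,0],"rot":[0,0,0],"fingers":0.2},{"travel":[-0.3,0,0],"rot":[0,0,0],"fingers":0.2},{"travel":[-0.34,0,0],"rot":[0,0,0],"fingers":0.2},{"travel":[-0.37,0,0],"rot":[0,0,0],"fingers":0.2},{"travel":[-0.38,0,0],"rot":[0,0,0],"fingers":0.2},{"travel":[-0.38,0,0],"rot":[0,0,0],"fingers":0.2}]'
python3 - <<'E'
from h import *
s,M=st(); print(toS(s['tcp_pos']))
p,W=cloud('top','pics/d.png')
for u,v in((310,190),(300,195),(320,190)):
  r=rect(W,u,v,.105,.125)
  if r: print(r,toS(r[0]/1000));
for z in(.111,.112,.113,.114,.115,.116):
  m=(W[...,2]>z)&(W[...,2]<z+.001);print(z,m.sum())
E
```

```text
clock: 15.35
tcp_pos: [0.5994, 0.037, 0.0983]
orientation: [0.0, 0.756, 0.654, -0.0]
wrist_force: [0.3, -0.4, -0.6]
finger_gap: 0.0513
grip_force: 0.0
t 15.35 tcp [0.5994 0.037  0.0983] toolx [ 0.143  0.99  -0.   ] tooly [ 0.99  -0.143  0.   ] F [ 0.3 -0.4 -0.6] gap 0.0513 grip 0.0
[-58.1   7.1]
(array([589. , -48.9]), array([ 61.2, 109.9]), 81.6, np.float64(113.9), 1057) [-56.1 -79.4]
0.111 95
0.112 193
0.113 285
0.114 238
0.115 163
0.116 75
```

```bash
python3 -m pendant '[{"travel":[0.15,0,0],"rot":[0,0,0],"fingers":0.5},{"travel":[0.35,0,-0.2],"rot":[0,0,0],"fingers":1},{"travel":[0.6,0,-0.5],"rot":[0,0,0],"fingers":1},{"travel":[0.9,-0.2,-0.8],"rot":[0,0,-0.2],"fingers":1},{"travel":[0.9,-0.2,-0.8],"rot":[0,0,-0.2],"fingers":1}]'
python3 - <<'E'
from h import *
plan([(.4675,.3765,.16,75)])
p,W=cloud('top','pics/e.png')
for u,v in((290,190),(300,195),(280,190)):
  r=rect(W,u,v,.105,.125)
  if r: print('short',r,toS(r[0]/1000));break
r=rect(W,122,246,.028,.05);print(r)
i=(W[...,2]>.056)&(W[...,2]<.0653)
for y in range(-4,-16,-1): pass
X=(W[...,:2]-ST0)*1000;c,s=np.cos(SA),np.sin(SA);sx=c*X[...,0]+s*X[...,1];sy=-s*X[...,0]+c*X[...,1]
k=i&(sx>-120)&(sx<-5)&(sy<-100)&(sy>-150);print(k.sum(),np.nanpercentile(sy[k],[2,50,98]) if k.any() else '')
E
```

```text
clock: 15.9
tcp_pos: [0.592, 0.1514, 0.1992]
orientation: [0.002, 0.68, 0.733, 0.003]
wrist_force: [1.5, -0.7, 0.1]
finger_gap: 0.0853
grip_force: 0.0
t 15.9 tcp [0.592  0.1514 0.1992] toolx [-0.074  0.997  0.001] tooly [0.997 0.074 0.007] F [ 1.5 -0.7  0.1] gap 0.0853 grip 0.0
travel [np.float64(1.0), np.float64(-0.46), np.float64(0.168)] rot z -0.605 rows>= 5
travel [np.float64(1.0), np.float64(0.205), np.float64(0.155)] rot z -0.562 rows>= 4
travel [np.float64(0.015), np.float64(0.016), np.float64(0.003)] rot z -0.012 rows>= 1
  -> at [ 0.4676  0.3765  0.1601 74.9901] stand [-237.   324.3]
short (array([591.8, -26.8]), array([106. , 110.8]), 81.4, np.float64(113.9), 1887) [-56.5 -57.1]
None
75 [-119.93298722 -117.13449607 -114.32876142]
```

View pics/e.png

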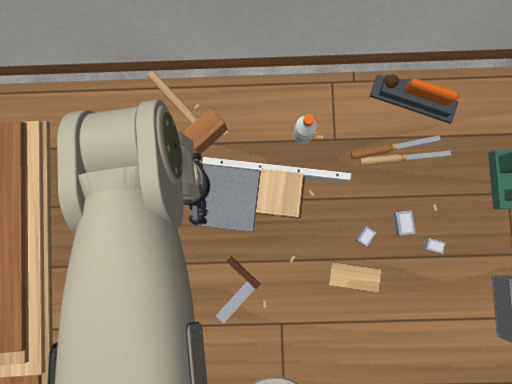

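The short case (280,192) now lies on the long one, against the fence, at (-56.5, -57.1) in the stand's frame. Everything else is in place. Now the carton.

```bash
python3 -m pendant '[{"travel":[1,-0.46,0.168],"rot":[0,0,-0.605],"fingers":1},{"travel":[1,-0.46,0.168],"rot":[0,0,-0.605],"fingers":1},{"travel":[1,-0.46,0.168],"rot":[0,0,-0.605],"fingers":1},{"travel":[1,-0.46,0.168],"rot":[0,0,-0.605],"fingers":1},{"travel":[1,-0.46,0.168],"rot":[0,0,-0.605],"fingers":1}]' >/dev/null
python3 -m pendant '[{"travel":[1,0.205,0.155],"rot":[0,0,-0.562],"fingers":1},{"travel":[1,0.205,0.155],"rot":[0,0,-0.562],"fingers":1},{"travel":[1,0.205,0.155],"rot":[0,0,-0.562],"fingers":1},{"travel":[1,0.205,0.155],"rot":[0,0,-0.562],"fingers":1},{"travel":[1,0.205,0.155],"rot":[0,0,-0.562],"fingers":1},{"travel":[1,0.205,0.155],"rot":[0,0,-0.562],"fingers":1}]'
python3 - <<'E'
from h import *
p,W=cloud('wrist','pics/w1.png')
m=(W[...,2]>.032)&(W[...,2]<.05)&(np.hypot(W[...,0]-.4675,W[...,1]-.3765)<.08)
print(m.sum(),cv2.minAreaRect((W[m][:,:2]*1000).astype(np.float32)))
plan([(.4675,.3765,.11,75),(.4675,.3765,.027,75)])
E
```

```text
clock: 17.05
tcp_pos: [0.4698, 0.371, 0.155]
orientation: [-0.0, 0.143, 0.99, -0.0]
wrist_force: [0.4, -0.3, 0.5]
finger_gap: 0.0853
grip_force: 0.0
7394 ((467.0467224121094, 376.03167724609375), (60.05469512939453, 91.06035614013672), 75.12748718261719)
t 17.1 tcp [0.4701 0.3709 0.1552] toolx [-0.959  0.283 -0.   ] tooly [ 0.283  0.959 -0.   ] F [0.6 0.3 0.2] gap 0.0854 grip 0.0
travel [np.float64(0.034), np.float64(0.039), np.float64(0.376)] rot z -0.024 rows>= 1
  -> at [ 0.4675  0.3765  0.11   74.9857] stand [-237.1  324.3]
travel [np.float64(-0.0), np.float64(0.0), np.float64(0.692)] rot z -0.0 rows>= 2
  -> at [4.67500e-01 3.76500e-01 2.70000e-02 7.49857e+01] stand [-237.1  324.3]
```

```bash
python3 -m pendant '[{"travel":[0.034,0.039,0.3],"rot":[0,0,-0.024],"fingers":1},{"travel":[0.034,0.039,0.6],"rot":[0,0,-0.024],"fingers":1},{"travel":[0.034,0.039,0.85],"rot":[0,0,-0.024],"fingers":1},{"travel":[0.034,0.039,0.85],"rot":[0,0,-0.024],"fingers":1}]'
python3 -m pendant '[{"travel":[0,0,0.2],"rot":[0,0,0],"fingers":1},{"travel":[0,0,0.2],"rot":[0,0,0],"fingers":1},{"travel":[0,0,0.2],"rot":[0,0,0],"fingers":-1},{"travel":[0,0,0.2],"rot":[0,0,0],"fingers":-1},{"travel":[0,0,0.2],"rot":[0,0,0],"fingers":-1},{"travel":[0,0,0.2],"rot":[0,0,0],"fingers":-1},{"travel":[0,0,0.2],"rot":[0,0,0],"fingers":-1}]' 40
python3 - <<'E'
from h import *
st()
E
```

```text
clock: 17.5
tcp_pos: [0.4646, 0.3744, 0.0491]
orientation: [-0.003, 0.13, 0.991, -0.003]
wrist_force: [-0.6, -0.4, 0.3]
finger_gap: 0.0855
grip_force: 0.0
clock: 18.2
tcp_pos: [0.4683, 0.3776, 0.0315]
orientation: [0.001, 0.129, 0.992, 0.001]
wrist_force: [-0.8, -1.2, 6.8]
finger_gap: 0.0594
grip_force: 45.6
t 18.2 tcp [0.4683 0.3776 0.0315] toolx [-0.967  0.255 -0.003] tooly [0.255 0.967 0.002] F [-0.8 -1.2  6.8] gap 0.0594 grip 45.6
```

```bash
python3 -m pendant '[{"travel":[0,0,-0.2],"rot":[0,0,0],"fingers":-1},{"travel":[0,0,-0.6],"rot":[0,0,0],"fingers":-1},{"travel":[0,0,-1],"rot":[0,0,0],"fingers":-1},{"travel":[0,0,-1],"rot":[0,0,0],"fingers":-1}]' >/dev/null
python3 -m pendant '[{"travel":[0,0,-0.4],"rot":[0,0,0],"fingers":-1},{"travel":[0,0,-0.7],"rot":[0,0,0],"fingers":-1},{"travel":[0,0,-0.7],"rot":[0,0,0],"fingers":-1}]'
python3 - <<'E'
from h import *
plan([(.5918,-.0268,.215,81.8),(.5918,-.0268,.147,81.8)])
E
```

```text
clock: 18.9
tcp_pos: [0.4691, 0.3785, 0.2388]
orientation: [0.004, 0.129, 0.992, 0.003]
wrist_force: [-0.1, 0.2, -3.6]
finger_gap: 0.059
grip_force: 46.2
t 18.9 tcp [0.4691 0.3785 0.2388] toolx [-0.967  0.255 -0.006] tooly [0.255 0.967 0.007] F [-0.1  0.2 -3.6] gap 0.059 grip 46.2
travel [np.float64(-0.616), np.float64(-1.0), np.float64(0.066)] rot z -0.036 rows>= 3
travel [np.float64(-0.564), np.float64(-1.0), np.float64(0.065)] rot z -0.036 rows>= 3
travel [np.float64(-0.516), np.float64(-1.0), np.float64(0.063)] rot z -0.035 rows>= 3
travel [np.float64(-0.035), np.float64(-0.073), np.float64(0.004)] rot z -0.002 rows>= 1
  -> at [ 5.91800e-01 -2.68000e-02  2.15000e-01  8.17725e+01] stand [-56.5 -57.1]
travel [np.float64(0.0), np.float64(-0.0), np.float64(0.567)] rot z -0.0 rows>= 2
  -> at [ 5.91800e-01 -2.68000e-02  1.47000e-01  8.17725e+01] stand [-56.5 -57.1]
```

```bash
python3 -m pendant '[{"travel":[-0.15,-0.25,0],"rot":[0,0,0],"fingers":-1},{"travel":[-0.38,-0.62,0.03],"rot":[0,0,-0.036],"fingers":-1},{"travel":[-0.616,-1,0.066],"rot":[0,0,-0.036],"fingers":-1},{"travel":[-0.616,-1,0.066],"rot":[0,0,-0.036],"fingers":-1}]' >/dev/null
python3 -m pendant '[{"travel":[-0.564,-1,0.065],"rot":[0,0,-0.036],"fingers":-1},{"travel":[-0.564,-1,0.065],"rot":[0,0,-0.036],"fingers":-1},{"travel":[-0.564,-1,0.065],"rot":[0,0,-0.036],"fingers":-1}]' >/dev/null
python3 -m pendant '[{"travel":[-0.25,-0.5,0.03],"rot":[0,0,-0.035],"fingers":-1},{"travel":[-0.45,-0.85,0.05],"rot":[0,0,-0.035],"fingers":-1},{"travel":[-0.516,-1,0.063],"rot":[0,0,-0.035],"fingers":-1},{"travel":[-0.516,-1,0.063],"rot":[0,0,-0.035],"fingers":-1},{"travel":[-0.516,-1,0.063],"rot":[0,0,-0.035],"fingers":-1}]'
python3 - <<'E'
from h import *
plan([(.5918,-.0268,.165,81.8),(.5918,-.0268,.147,81.8)])
E
```

```text
clock: 20.1
tcp_pos: [0.5862, -0.0192, 0.2084]
orientation: [-0.001, 0.074, 0.997, 0.001]
wrist_force: [-0.3, 1.1, -3.4]
finger_gap: 0.0593
grip_force: 46.3
t 20.1 tcp [ 0.5862 -0.0192  0.2084] toolx [-0.989  0.147  0.003] tooly [0.147 0.989 0.001] F [-0.3  1.1 -3.4] gap 0.0593 grip 46.3
travel [np.float64(-0.056), np.float64(-0.055), np.float64(0.361)] rot z -0.004 rows>= 1
  -> at [ 5.91900e-01 -2.68000e-02  1.65000e-01  8.17775e+01] stand [-56.5 -57.1]
travel [np.float64(0.0), np.float64(-0.0), np.float64(0.15)] rot z -0.0 rows>= 1
  -> at [ 5.91900e-01 -2.68000e-02  1.47000e-01  8.17775e+01] stand [-56.5 -57.1]
```

```bash
python3 -m pendant '[{"travel":[-0.056,-0.055,0.2],"rot":[0,0,0],"fingers":-1},{"travel":[-0.056,-0.055,0.361],"rot":[0,0,0],"fingers":-1},{"travel":[-0.056,-0.055,0.361],"rot":[0,0,0],"fingers":-1},{"travel":[-0.056,-0.055,0.361],"rot":[0,0,0],"fingers":-1}]'
python3 - <<'E'
from h import *
plan([(.5918,-.0268,.149,81.8)])
E
```

```text
clock: 20.5
tcp_pos: [0.5918, -0.0248, 0.1665]
orientation: [-0.001, 0.072, 0.997, 0.0]
wrist_force: [-1.0, 0.8, -1.5]
finger_gap: 0.0595
grip_force: 46.1
t 20.5 tcp [ 0.5918 -0.0248  0.1665] toolx [-0.99   0.143  0.002] tooly [0.143 0.99  0.   ] F [-1.   0.8 -1.5] gap 0.0595 grip 46.1
travel [np.float64(-0.003), np.float64(-0.016), np.float64(0.146)] rot z -0.001 rows>= 1
  -> at [ 5.91900e-01 -2.68000e-02  1.48900e-01  8.18154e+01] stand [-56.5 -57.1]
```

```bash
python3 -m pendant '[{"travel":[0,-0.016,0.06],"rot":[0,0,0],"fingers":-1},{"travel":[0,-0.016,0.11],"rot":[0,0,0],"fingers":-1},{"travel":[0,-0.016,0.14],"rot":[0,0,0],"fingers":-1},{"travel":[0,-0.016,0.15],"rot":[0,0,0],"fingers":-1},{"travel":[0,-0.016,0.16],"rot":[0,0,0],"fingers":-1},{"travel":[0,-0.016,0.16],"rot":[0,0,0],"fingers":-1}]'
python3 - <<'E'
from h import *
p,W=cloud('top','pics/f.png')
st()
E
```

```text
clock: 21.1
tcp_pos: [0.5923, -0.0283, 0.1476]
orientation: [0.0, 0.073, 0.997, 0.0]
wrist_force: [0.5, -0.3, -2.7]
finger_gap: 0.059
grip_force: 46.3
t 21.15 tcp [ 0.5924 -0.0283  0.1477] toolx [-0.989  0.145 -0.   ] tooly [0.145 0.989 0.   ] F [-0.2  0.2 -2.9] gap 0.0589 grip 46.3
```

```bash
python3 -m pendant '[{"travel":[0,0.01,0.01],"rot":[0,0,0],"fingers":-1},{"travel":[0,0.01,0.02],"rot":[0,0,0],"fingers":-1},{"travel":[0,0.01,0.02],"rot":[0,0,0],"fingers":-1}]'
python3 -m pendant '[{"travel":[0,0,0.01],"rot":[0,0,0],"fingers":-1},{"travel":[0,0,0.01],"rot":[0,0,0],"fingers":-1}]'
```

```text
clock: 21.45
tcp_pos: [0.5927, -0.027, 0.1456]
orientation: [0.0, 0.073, 0.997, 0.0]
wrist_force: [-1.5, -0.3, 0.0]
finger_gap: 0.0597
grip_force: 46.6
clock: 21.65
tcp_pos: [0.5927, -0.027, 0.1456]
orientation: [0.001, 0.073, 0.997, 0.0]
wrist_force: [-3.5, 0.7, 7.5]
finger_gap: 0.0593
grip_force: 47.4
```

```bash
python3 -m pendant '[{"travel":[0,0,-0.01],"rot":[0,0,0],"fingers":-1},{"travel":[0,0,-0.01],"rot":[0,0,0],"fingers":0.5},{"travel":[0,0,-0.01],"rot":[0,0,0],"fingers":0.7},{"travel":[0,0,-0.01],"rot":[0,0,0],"fingers":0.9},{"travel":[0,0,-0.1],"rot":[0,0,0],"fingers":1},{"travel":[0,0,-0.4],"rot":[0,0,0],"fingers":1},{"travel":[0,0,-0.8],"rot":[0,0,0],"fingers":1},{"travel":[0,0,-0.9],"rot":[0,0,0],"fingers":1},{"travel":[0,0,-0.9],"rot":[0,0,0],"fingers":1}]'
python3 - <<'E'
from h import *
p,W=cloud('wrist','pics/g.png')
for lo,hi in((.148,.16),):
  m=(W[...,2]>lo)&(W[...,2]<hi)&(np.hypot(W[...,0]-.592,W[...,1]+.027)<.08)
  print(m.sum(),np.median(W[m][:,2]),cv2.minAreaRect((W[m][:,:2]*1000).astype(np.float32)))
plan([(.509,-.3652,.17,95.4)])
E
```

```text
clock: 22.55
tcp_pos: [0.5942, -0.0274, 0.2557]
orientation: [0.003, 0.073, 0.997, -0.0]
wrist_force: [-0.3, -0.6, -0.3]
finger_gap: 0.0856
grip_force: 0.0
8124 0.15304978670322925 ((591.2640380859375, -27.73343276977539), (60.190067291259766, 90.37232208251953), 81.55690002441406)
t 22.6 tcp [ 0.5932 -0.0272  0.2533] toolx [-0.989  0.145 -0.003] tooly [ 0.145  0.989 -0.   ] F [ 0.2 -0.  -0.1] gap 0.0855 grip 0.0
travel [np.float64(0.099), np.float64(-1.0), np.float64(0.24)] rot z -0.079 rows>= 3
travel [np.float64(0.183), np.float64(-1.0), np.float64(0.243)] rot z -0.08 rows>= 3
travel [np.float64(0.231), np.float64(-0.85), np.float64(0.211)] rot z -0.07 rows>= 3
  -> at [ 0.509  -0.3652  0.17   95.3921] stand [ -90.2 -403.9]
```

View pics/g.png

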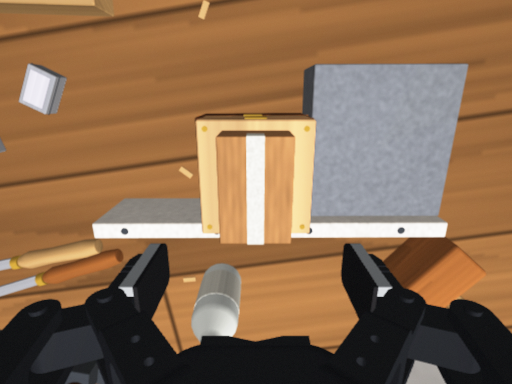

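The wrist view shows the carton (255,188) squarely on the short case, both against the fence. Now the tin.

```bash
python3 -m pendant '[{"travel":[0.099,-1,0.1],"rot":[0,0,-0.079],"fingers":1},{"travel":[0.099,-1,0.1],"rot":[0,0,-0.079],"fingers":1},{"travel":[0.099,-1,0.24],"rot":[0,0,-0.079],"fingers":1}]' >/dev/null
python3 -m pendant '[{"travel":[0.183,-1,0.243],"rot":[0,0,-0.08],"fingers":1},{"travel":[0.183,-1,0.243],"rot":[0,0,-0.08],"fingers":1},{"travel":[0.183,-1,0.243],"rot":[0,0,-0.08],"fingers":1}]' >/dev/null
python3 -m pendant '[{"travel":[0.231,-0.85,0.211],"rot":[0,0,-0.07],"fingers":1},{"travel":[0.231,-0.85,0.211],"rot":[0,0,-0.07],"fingers":1},{"travel":[0.231,-0.85,0.211],"rot":[0,0,-0.07],"fingers":1},{"travel":[0.231,-0.85,0.211],"rot":[0,0,-0.07],"fingers":1},{"travel":[0.231,-0.85,0.211],"rot":[0,0,-0.07],"fingers":1}]'
python3 - <<'E'
from h import *
p,W=cloud('wrist')
m=(W[...,2]>.024)&(W[...,2]<.038)&(np.hypot(W[...,0]-.509,W[...,1]+.365)<.06)
print(m.sum(),cv2.minAreaRect((W[m][:,:2]*1000).astype(np.float32)))
plan([(.509,-.3652,.08,95.4),(.509,-.3652,.025,95.4)])
E
```

```text
clock: 23.7
tcp_pos: [0.5078, -0.3638, 0.1675]
orientation: [-0.001, -0.047, 0.999, 0.001]
wrist_force: [0.6, 1.3, 0.3]
finger_gap: 0.0857
grip_force: 0.0
3217 ((509.189697265625, -366.73291015625), (64.1663589477539, 44.00287628173828), 5.637510776519775)
t 23.75 tcp [ 0.5083 -0.3634  0.1681] toolx [-0.995 -0.095  0.001] tooly [-0.095  0.995  0.002] F [ 0.2  0.3 -0.8] gap 0.0857 grip 0.0
travel [np.float64(-0.004), np.float64(-0.015), np.float64(0.735)] rot z 0.001 rows>= 2
  -> at [ 5.08900e-01 -3.65200e-01  7.99000e-02  9.53965e+01] stand [ -90.3 -403.9]
travel [np.float64(-0.0), np.float64(-0.0), np.float64(0.458)] rot z -0.0 rows>= 2
  -> at [ 5.08900e-01 -3.65200e-01  2.50000e-02  9.53965e+01] stand [ -90.3 -403.9]
```

```bash
python3 -m pendant '[{"travel":[-0.005,-0.025,0.4],"rot":[0,0,0],"fingers":1},{"travel":[-0.005,-0.025,0.7],"rot":[0,0,0],"fingers":1},{"travel":[-0.005,-0.025,0.735],"rot":[0,0,0],"fingers":1}]' >/dev/null
python3 -m pendant '[{"travel":[0,0,0.3],"rot":[0,0,0],"fingers":1},{"travel":[0,0,0.42],"rot":[0,0,0],"fingers":1},{"travel":[0,0,0.42],"rot":[0,0,0],"fingers":1}]'
python3 -m pendant '[{"travel":[0,0,0],"rot":[0,0,0],"fingers":-1},{"travel":[0,0,0],"rot":[0,0,0],"fingers":-1},{"travel":[0,0,0],"rot":[0,0,0],"fingers":-1},{"travel":[0,0,0],"rot":[0,0,0],"fingers":-1},{"travel":[0,0,0],"rot":[0,0,0],"fingers":-1},{"travel":[0,0,0],"rot":[0,0,0],"fingers":-1}]' 40
python3 - <<'E'
from h import *
s,M=st()
d=np.array([.5092,-.3667])-s['tcp_pos'][:2]; print('tin offset tool x',d@M[:2,0]*1000)
E
```

```text
clock: 24.35
tcp_pos: [0.5085, -0.3661, 0.029]
orientation: [-0.001, -0.048, 0.999, 0.001]
wrist_force: [-0.6, -0.1, 0.5]
finger_gap: 0.0854
grip_force: 0.0
clock: 24.95
tcp_pos: [0.5101, -0.3686, 0.032]
orientation: [0.001, -0.047, 0.999, -0.001]
wrist_force: [-0.3, 1.5, 5.8]
finger_gap: 0.0433
grip_force: 42.6
t 24.95 tcp [ 0.5101 -0.3686  0.032 ] toolx [-0.996 -0.094 -0.002] tooly [-0.094  0.996 -0.002] F [-0.3  1.5  5.8] gap 0.0433 grip 42.6
tin offset tool x 0.7129000145788487
```

```bash
python3 -m pendant '[{"travel":[0,0,-0.2],"rot":[0,0,0],"fingers":-1},{"travel":[0,0,-0.6],"rot":[0,0,0],"fingers":-1},{"travel":[0,0,-1],"rot":[0,0,0],"fingers":-1},{"travel":[0,0,-1],"rot":[0,0,0],"fingers":-1}]' >/dev/null
python3 -m pendant '[{"travel":[0,0,-0.4],"rot":[0,0,0],"fingers":-1},{"travel":[0,0,-0.8],"rot":[0,0,0],"fingers":-1},{"travel":[0,0,-1],"rot":[0,0,0],"fingers":-1},{"travel":[0,0,-1],"rot":[0,0,0],"fingers":-1}]'
python3 - <<'E'
from h import *
plan([(.5913,-.0277,.25,81.6)])
E
```

```text
clock: 25.75
tcp_pos: [0.5105, -0.3694, 0.2746]
orientation: [0.003, -0.047, 0.999, -0.003]
wrist_force: [0.3, -0.1, -2.3]
finger_gap: 0.0427
grip_force: 42.0
t 25.75 tcp [ 0.5105 -0.3694  0.2746] toolx [-0.996 -0.094 -0.005] tooly [-0.094  0.996 -0.006] F [ 0.3 -0.1 -2.3] gap 0.0427 grip 42.0
travel [np.float64(-0.338), np.float64(1.0), np.float64(0.074)] rot z 0.083 rows>= 3
travel [np.float64(-0.244), np.float64(1.0), np.float64(0.072)] rot z 0.081 rows>= 3
travel [np.float64(-0.13), np.float64(0.831), np.float64(0.059)] rot z 0.066 rows>= 3
  -> at [ 5.91300e-01 -2.77000e-02  2.50000e-01  8.15809e+01] stand [-56.9 -58.1]
```

```bash
python3 -m pendant '[{"travel":[-0.08,0.25,0],"rot":[0,0,0.02],"fingers":-1},{"travel":[-0.21,0.62,0.03],"rot":[0,0,0.083],"fingers":-1},{"travel":[-0.338,1,0.074],"rot":[0,0,0.083],"fingers":-1},{"travel":[-0.338,1,0.074],"rot":[0,0,0.083],"fingers":-1}]' >/dev/null
python3 -m pendant '[{"travel":[-0.244,1,0.072],"rot":[0,0,0.081],"fingers":-1},{"travel":[-0.244,1,0.072],"rot":[0,0,0.081],"fingers":-1},{"travel":[-0.244,1,0.072],"rot":[0,0,0.081],"fingers":-1}]' >/dev/null
python3 -m pendant '[{"travel":[-0.06,0.4,0.03],"rot":[0,0,0.066],"fingers":-1},{"travel":[-0.11,0.7,0.05],"rot":[0,0,0.066],"fingers":-1},{"travel":[-0.13,0.831,0.059],"rot":[0,0,0.066],"fingers":-1},{"travel":[-0.13,0.831,0.059],"rot":[0,0,0.066],"fingers":-1},{"travel":[-0.13,0.831,0.059],"rot":[0,0,0.066],"fingers":-1}]'
python3 - <<'E'
from h import *
plan([(.5913,-.0277,.20,81.6)])
E
```

```text
clock: 26.95
tcp_pos: [0.5895, -0.0268, 0.2443]
orientation: [-0.001, 0.073, 0.997, -0.0]
wrist_force: [-0.8, 0.1, -1.6]
finger_gap: 0.0429
grip_force: 42.3
t 26.95 tcp [ 0.5895 -0.0268  0.2443] toolx [-0.989  0.146  0.002] tooly [ 0.146  0.989 -0.001] F [-0.8  0.1 -1.6] gap 0.0429 grip 42.3
travel [np.float64(-0.016), np.float64(-0.005), np.float64(0.369)] rot z 0.0 rows>= 1
  -> at [ 5.9130e-01 -2.7700e-02  2.0000e-01  8.1603e+01] stand [-56.9 -58.1]
```

```bash
python3 -m pendant '[{"travel":[-0.01,0,0.15],"rot":[0,0,0],"fingers":-1},{"travel":[-0.01,0,0.28],"rot":[0,0,0],"fingers":-1},{"travel":[-0.01,0,0.34],"rot":[0,0,0],"fingers":-1},{"travel":[-0.01,0,0.37],"rot":[0,0,0],"fingers":-1},{"travel":[-0.01,0,0.37],"rot":[0,0,0],"fingers":-1},{"travel":[-0.01,0,0.37],"rot":[0,0,0],"fingers":-1}]'
python3 - <<'E'
from h import *
plan([(.5913,-.0277,.188,81.6)])
E
```

```text
clock: 27.55
tcp_pos: [0.5915, -0.027, 0.2018]
orientation: [0.001, 0.074, 0.997, -0.0]
wrist_force: [0.9, -1.1, -1.9]
finger_gap: 0.0436
grip_force: 42.2
t 27.55 tcp [ 0.5915 -0.027   0.2018] toolx [-0.989  0.147 -0.001] tooly [ 0.147  0.989 -0.   ] F [ 0.9 -1.1 -1.9] gap 0.0436 grip 42.2
travel [np.float64(0.001), np.float64(-0.006), np.float64(0.115)] rot z -0.001 rows>= 1
  -> at [ 5.91300e-01 -2.77000e-02  1.88000e-01  8.16167e+01] stand [-56.9 -58.1]
```

```bash
python3 -m pendant '[{"travel":[0,-0.005,0.05],"rot":[0,0,0],"fingers":-1},{"travel":[0,-0.005,0.09],"rot":[0,0,0],"fingers":-1},{"travel":[0,-0.005,0.11],"rot":[0,0,0],"fingers":-1},{"travel":[0,-0.005,0.115],"rot":[0,0,0],"fingers":-1},{"travel":[0,-0.005,0.115],"rot":[0,0,0],"fingers":-1}]'
python3 -m pendant '[{"travel":[0,0,0.01],"rot":[0,0,0],"fingers":-1},{"travel":[0,0,0.015],"rot":[0,0,0],"fingers":-1},{"travel":[0,0,0.015],"rot":[0,0,0],"fingers":-1}]'
```

```text
clock: 28.05
tcp_pos: [0.591, -0.0269, 0.1871]
orientation: [-0.0, 0.073, 0.997, 0.0]
wrist_force: [-0.0, 0.2, -2.4]
finger_gap: 0.0426
grip_force: 42.3
clock: 28.35
tcp_pos: [0.5912, -0.027, 0.1861]
orientation: [0.0, 0.073, 0.997, 0.0]
wrist_force: [-1.3, -0.4, 1.3]
finger_gap: 0.043
grip_force: 42.6
```

```bash
python3 -m pendant '[{"travel":[0,0,0],"rot":[0,0,0],"fingers":0.1},{"travel":[0,0,0],"rot":[0,0,0],"fingers":0.3},{"travel":[0,0,0],"rot":[0,0,0],"fingers":0.6},{"travel":[0,0,-0.02],"rot":[0,0,0],"fingers":0.9},{"travel":[0,0,-0.2],"rot":[0,0,0],"fingers":1},{"travel":[0,0,-0.5],"rot":[0,0,0],"fingers":1},{"travel":[0,0,-0.8],"rot":[0,0,0],"fingers":1},{"travel":[0,0,-0.8],"rot":[0,0,0],"fingers":1},{"travel":[0,0,-0.8],"rot":[0,0,0],"fingers":1}]'
python3 - <<'E'
from h import *
p,W=cloud('wrist','pics/k.png')
for lo,hi in((.178,.19),(.148,.16),(.108,.119)):
  m=(W[...,2]>lo)&(W[...,2]<hi)&(np.hypot(W[...,0]-.592,W[...,1]+.027)<.08)
  print(m.sum(),np.median(W[m][:,2]),cv2.minAreaRect((W[m][:,:2]*1000).astype(np.float32)))
E
```

```text
clock: 29.25
tcp_pos: [0.5917, -0.0272, 0.2827]
orientation: [0.001, 0.073, 0.997, -0.0]
wrist_force: [-0.8, -0.6, -2.1]
finger_gap: 0.0851
grip_force: 0.0
4293 0.18316270678739682 ((590.33740234375, -27.747743606567383), (44.107627868652344, 64.33444213867188), 81.64250183105469)
2114 0.15301828028111247 ((591.767333984375, -27.896404266357422), (60.168785095214844, 91.3226547241211), 81.63837432861328)
4539 0.11296630368762728 ((591.9979858398438, -27.63754653930664), (106.33000183105469, 109.1997299194336), 81.57953643798828)
```

View pics/k.png

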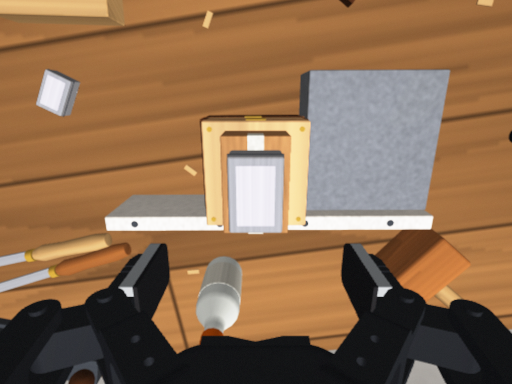

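The wrist view shows the tin (257,192) centred on the carton and the whole column square against the fence. All the measured centres agree within 2 mm, and the gripper is clear.

```bash
python3 -c "
from workcell import env
print(env.hand_in())"
```

```text
the job is handed in; nothing more can be done
None
```

The column is built and handed in at about 29 s on the robot's clock: long case snug against step and fence, then short case, carton and tin, their measured centres within about 2 mm (short on long about 3 mm); the hand-in returned no verdict.

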